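# Refill the spice caddy

## Robot

A 6-joint arm with a two-finger parallel gripper is mounted at the origin on a cart in front of the work surface, level with it; the furniture and walls round the work are solid. World frame = base frame: x ahead of the robot, y to its left, z up, the work surface at z = 0. Lengths are in m, angles in rad, forces in N, time in s.
With the tool pointing down it reaches from about 0.25 to 0.725 m from the base axis. Payload 4 kg.
Tool frame: the origin (TCP) lies between the finger pads; the fingertips stand 8 mm ahead of it and the grasp point (between the pads) lies 11 mm behind it; z points along the fingers, y is the line along which they close (so a half turn about z gives the same grasp; the last joint's range is limited). The gripper opens to 85 mm and grips with 20 to 120 N. Pads are 22 mm wide; open, the fingers measure 114 mm over their backs; the gripper's body (76 mm by 85 mm) begins 54 mm behind the grasp point. The pads swing forward as they close: fully open they stand 13 mm farther back than shut.
Start: joints at [1.19, 0.241, 0.005, 1.335, 0, 1.571], TCP at [0.186, 0.464, 0.211] pointing down, gripper open.
Joint ranges: [-2.72, 2.72], [-1.05, 1.87], [-1.09, 1.28], [-1.99, 2.15], [-1.42, 1.44], [-3.14, 3.14]. Speed limits (rad/s): [2.79, 2.79, 3.14, 3.14, 3.14, 3.14].

## Interface

Orientations are given as a unit quaternion [x, y, z, w].
In Python, from workcell import status, viewer, bot gives the robot as it stands.
- The arm moves only by the tool servo_tool, never from a script. Its argument "commands" is a list of rows, each a list of 5 numbers: the finger opening in mm, from 0 to 85.4, then the shift along the tool's x, y, z in mm, then the turn about the tool's z in rad. A call has 1 to 20 rows; each row shifts and turns the commanded pose from where the row before left it, along the tool's axes as they then stand; what a row does not reach is not made up. A row lasts 1/8 s, in which the tool goes at most 62.5 mm and 10.7 degrees, less where a joint would pass 70% of its speed; a pose out of reach is approached as far as the arm can. A call is refused whole if a number of a shift passes 62.5 or a number of a turn 0.188, either way. A call with a gripper value outside its range is refused whole. The fingers move at their own pace and stop on an object; the grip force is fixed at half the most. Time passes only in rows, so rows that do not move let the fingers close. It gives the time, the measured TCP pose, the force, the opening and the grip force at its end, in the units of the state.
- status.get_obs(): the state, without advancing time (a new reading comes with each control period).
- viewer.camera(name): name is "scene" or "side" or "wrist"; returns (picture, depth): 400x640x3 uint8, red, green, blue; 400x640 float32, m along the optical axis (not along the pixel's ray), 0 where there is no reading.
- viewer.get_calibration(name): a dict with "camera_matrix" (3x3 intrinsics, pixels), "distortion" ([k1, k2, p1, p2, k3] as OpenCV has them; the pictures are not rectified), "R" (3x3) and "t" (3): a world point X has camera coordinates R X + t; the wrist camera has in their place "T_tool_cam" (4x4, takes a point from camera to tool coordinates, whose origin is the TCP and whose axes are the flange's). Camera axes: x right, y down, z forward; pixel columns grow to the right and rows downward; lengths in m; the calibration is good to about 2 mm. A picture is of the moment at which its call begins: read the wrist's pose just before it. get_calibration takes no time and is no camera call.
- bot.job_done(): hands the job in; it is judged then, once.
Trained networks look in the newest picture that a camera, given by its name, has taken for a name from the list of things; names that differ only in an ending like _2 or _b are one class to them, and where a whole thing is asked for, a point or a joint stands for the part that bears it (a point fixed in the world has none). Each returns a list of dicts, best first, with "p" (0 to 1); they miss things now and then, are a little off and sometimes report something else, mostly with a low value. They report only what shows in the picture. A call takes as long as a camera call. They do not tell look-alikes from the thing itself.
- viewer.masks_of(camera, label): "mask" (400x640 bool, what is visible of it) and "pixel" ([row, column] in pixels, amid what is visible of it).
- viewer.spot_point(camera, label): "pixel" ([row, column] in pixels: a listed point, or the origin of a listed thing).
The state is a dict: "clock": time; "joint_pos": joint angles; "joint_vel": joint speeds; "tau": joint torques, N m; "eef_pos": TCP position; "tool_rot": TCP orientation; "ft_force": force on the tool from outside, world axes, zero at the start; "ft_torque": the same for the moment, N m; "grip_width": finger opening in m; "grasp_force": force on a finger pad.
Only numpy, scipy, OpenCV 4.12 (cv2) and the standard library are available. Lean on these libraries where they do the work, as an engineer would, in place of code of your own. Each camera call takes 0.05 s, during which the arm holds its last target. There are 200 camera calls.

## Task

Put the green-capped spice jar and the flat metal tin that stand near the wooden caddy back into it: the jar goes in the round well and the tin in the long slot. Both must stand upright on the bottom of their pockets, released and at rest.

Things in the scene. Friction and masses are not known exactly. Their poses are not given: they have to be found in the camera images.
- spice_jar: Round glass spice jar with paper label and fixed green cap, 46 mm in diameter, 106 mm tall, about 0.1 kg, standing loose on the worktop beside the caddy (not those far off at the right). Straight-sided, grip it round at any height. Origin: centre of its underside; z is its axis, upward. Bystanders: salt shaker with grey cap, jam jar with red cap, mug, small plain round tin.
- flat_tin: Flat rectangular plain metal tin, closed, standing upright on the worktop on its narrow underside, loose, about 0.12 kg: 22 mm thick (its x), 80 mm wide (its y), 90 mm tall (its z). The top 14 mm is a fixed lid that overhangs by 1 mm all round. Origin: centre of its underside. Grip it across the 22 mm thickness. Either way round is the same.
- round_well (a point): Centre of the floor of the round well in the caddy, one fixed brown wooden block, 100 mm (x) by 226 mm (y), top 44 mm above the worktop, turned any way round. The well is 66 mm in diameter, 30 mm deep, its flat floor 14 mm above the worktop. Axes are the caddy's: z up, y along its length, from the round well to the slot, whose centre lies 109 mm along +y.
- slot (a point): Centre of the floor of the long rectangular slot in the same wooden caddy: 42 mm wide (x), 100 mm long (y, along the caddy's length), 30 mm deep, with a flat floor 14 mm above the worktop. z is up. The jar is too thick for it.
Not all that is in view belongs to the job. Leave any blue look-alike of the spice_jar alone.

How it is judged:
By the outcome, as a careful person would: the job done as asked, in the order asked, and still so for the second after the job is handed in, with the robot touching nothing.
It also fails if it takes over 64 s, if anything falls off the work surface, if the arm or the gripper's body presses on something with over 40 N, if the wrist force passes 120 N, or if a joint passes its speed limit or range.

## Working session

There is one attempt and no reset: what is moved stays moved. The work goes in short steps, Python scripts to look and compute and a tool call to move; the robot and the scene stay as the last step left them, time stands still between calls to the robot, and variables do not carry over. Pictures are saved under pics/ and viewed, at most 10 in all, crops included, and the job is handed in when it is done.

Besides the shell and the picture viewer there is one more tool, called as name(argument=value, ...) on one line, values as JSON. servo_tool: Moves the arm, as the interface text tells. Its arguments: {"type":"object","properties":{"commands":{"type":"array"}},"required":["commands"]}

```bash
mkdir -p pics
cat > h.py <<'E'
import numpy as np, cv2
from workcell import status, viewer, bot
from scipy.spatial.transform import Rotation as Ro
def cal(cam,obs=None):
    c=viewer.get_calibration(cam); K=np.array(c["camera_matrix"]);D=np.array(c["distortion"])
    if cam=="wrist":
        T=np.eye(4);T[:3,:3]=Ro.from_quat(obs["tool_rot"]).as_matrix();T[:3,3]=obs["eef_pos"]
        T=T@np.array(c["T_tool_cam"]);R=T[:3,:3];o=T[:3,3]
    else:
        R=np.array(c["R"]).T;o=-R@np.array(c["t"])
    return K,D,R,o
def cloud(depth,C,mask=None):
    K,D,R,o=C; m=depth>0
    if mask is not None:m&=mask
    r,c=np.nonzero(m); u=cv2.undistortPoints(np.stack([c,r],1).astype(np.float64)[:,None],K,D)[:,0]
    z=depth[r,c]; return (np.c_[u*z[:,None],z])@R.T+o
def ray(px,C,z):
    K,D,R,o=C; u=cv2.undistortPoints(np.array([[[px[1],px[0]]]],float),K,D)[0,0]
    d=R@np.array([u[0],u[1],1]); return o+d*(z-o[2])/d[2]
E
python3 - <<'E'
from h import *
ims=[]
for cam in ["scene","side","wrist"]:
    o=status.get_obs(); im,d=viewer.camera(cam); C=cal(cam,o); ims.append(im)
    np.savez(f"{cam}.npz",im=im,d=d)
    for l in ["spice_jar","flat_tin","slot"]:
        for r in viewer.masks_of(cam,l)[:4]:
            P=cloud(d,C,r["mask"])
            if len(P)>5: print(cam,l,round(r["p"],2),np.round(r["pixel"]),len(P),np.round(np.median(P,0),3),np.round(np.percentile(P,3,axis=0),3),np.round(np.percentile(P,97,axis=0),3))
    for l,z in [("round_well",.014),("slot",.014),("spice_jar",0),("flat_tin",0)]:
        for r in viewer.spot_point(cam,l)[:3]: print(cam,l,"pt",round(r["p"],2),np.round(r["pixel"]),np.round(ray(r["pixel"],C,z),3))
print(status.get_obs()["tool_rot"])
cv2.imwrite("pics/scene.png",ims[0][...,::-1]);cv2.imwrite("pics/side.png",ims[1][...,::-1])
E
```

```text
scene spice_jar 0.94 [177. 225.] 588 [0.458 0.285 0.071] [0.445 0.274 0.003] [0.485 0.315 0.107]
scene spice_jar 0.7 [162. 254.] 535 [0.542 0.251 0.071] [0.531 0.239 0.007] [0.571 0.279 0.107]
scene flat_tin 0.57 [258. 432.] 940 [ 0.492 -0.296  0.065] [ 0.472 -0.331  0.007] [ 0.517 -0.261  0.092]
scene slot 0.77 [205. 334.] 2818 [ 0.545 -0.013  0.042] [ 0.448 -0.065  0.01 ] [0.662 0.034 0.046]
scene round_well pt 0.77 [190. 347.] [ 0.632 -0.012  0.014]
scene slot pt 0.8 [215. 330.] [ 0.528 -0.011  0.014]
scene spice_jar pt 0.94 [191. 231.] [0.474 0.289 0.   ]
scene spice_jar pt 0.59 [176. 256.] [0.561 0.262 0.   ]
scene flat_tin pt 0.57 [271. 426.] [ 0.498 -0.299  0.   ]
side spice_jar 0.79 [261. 281.] 1045 [0.55  0.278 0.074] [0.532 0.244 0.002] [0.575 0.285 0.108]
side spice_jar 0.77 [282. 318.] 1056 [0.465 0.314 0.078] [0.446 0.283 0.01 ] [0.487 0.321 0.108]
side flat_tin 0.88 [137. 353.] 453 [ 0.497 -0.274  0.06 ] [ 0.473 -0.319  0.008] [ 0.527 -0.255  0.093]
side slot 0.9 [196. 310.] 2930 [0.555 0.013 0.04 ] [ 0.451 -0.058  0.007] [0.662 0.042 0.047]
side round_well pt 0.6 [192. 286.] [ 0.632 -0.019  0.014]
side slot pt 0.98 [199. 325.] [ 0.52  -0.013  0.014]
side spice_jar pt 0.76 [278. 284.] [0.553 0.259 0.   ]
side spice_jar pt 0.66 [298. 316.] [0.474 0.295 0.   ]
side flat_tin pt 0.74 [150. 351.] [ 0.494 -0.301  0.   ]
side flat_tin pt 0.51 [190. 289.] [ 0.633 -0.046  0.   ]
[1.89253755e-01 9.81928213e-01 9.02728076e-06 7.46470334e-06]
```

View pics/scene.png

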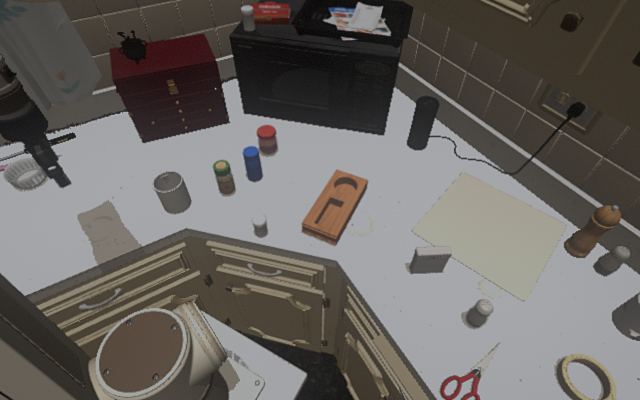

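View pics/side.png

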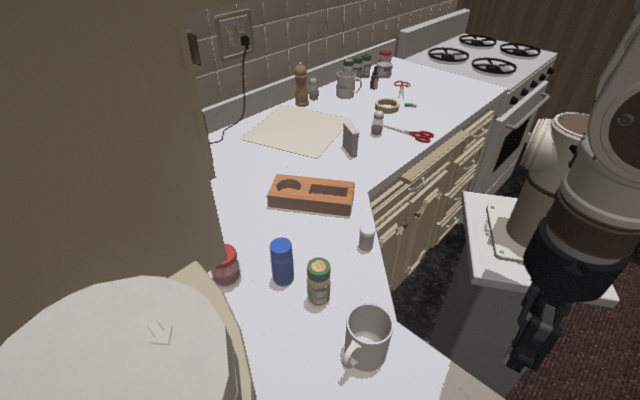

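The jar candidates are the green-capped one at scene (177,225) and the blue one at (162,254). The green-capped one beside the caddy fits the description; the blue one is the look-alike. The tin is the grey box at (258,432), and the caddy is at (205,334). The bystanders are the mug (190,172), red jam jar (138,266), small round tin (225,260) and grey-capped shaker (312,480). Next I'll refine the poses and confirm with a crop.

Run:
```python
from h import *
tops={}
for cam in ["scene","side"]:
    f=np.load(cam+".npz");C=cal(cam);P=cloud(f["d"],C)
    def rect(x,y,r,z0,z1):
        m=(abs(P[:,0]-x)<r)&(abs(P[:,1]-y)<r)&(P[:,2]>z0)&(P[:,2]<z1);Q=P[m]
        (c,s,a)=cv2.minAreaRect((Q[:,:2]*1000).astype(np.float32)); return len(Q),np.round(c,1),np.round(s,1),round(a,1),np.round(np.median(Q,0),4)
    print(cam,"caddy",rect(.57,-.012,.14,.039,.049))
    print(cam,"tin top",rect(.495,-.298,.06,.084,.096))
    print(cam,"tin all",rect(.495,-.298,.06,.02,.096))
    print(cam,"jar top",rect(.466,.297,.04,.100,.112))
    print(cam,"jar all",rect(.466,.297,.04,.02,.1))
im=np.load("scene.npz")["im"];a=np.load("side.npz")["im"]
cr=lambda i,r,c:cv2.resize(i[r-50:r+50,c-65:c+65],None,fx=3,fy=3,interpolation=cv2.INTER_CUBIC)
o=np.vstack([np.hstack([cr(im,177,235),cr(im,258,432)]),np.hstack([cr(a,275,310),cr(im,205,334)])])
cv2.imwrite("pics/crop.png",o[...,::-1])
```

```text
scene caddy (1608, array([558.8, -12.2]), array([227.2, 103. ]), 2.4, array([ 0.5515, -0.0158,  0.0438]))
scene tin top (337, array([ 500.1, -295.8]), array([25. , 81.3]), 32.8, array([ 0.498 , -0.2959,  0.0899]))
scene tin all (827, array([ 500. , -295.6]), array([25. , 81.7]), 32.8, array([ 0.4923, -0.2956,  0.0737]))
scene jar top (167, array([467.6, 296.2]), array([43.7, 43.7]), 72.5, array([0.4665, 0.2948, 0.1052]))
scene jar all (348, array([460. , 286.7]), array([25.9, 46.6]), 51.6, array([0.4531, 0.281 , 0.0614]))
side caddy (1499, array([558.8, -11.4]), array([224.1, 105.3]), 2.9, array([ 0.5565, -0.0022,  0.0452]))
side tin top (118, array([ 501.5, -294.5]), array([24.7, 84.3]), 31.5, array([ 0.499 , -0.2862,  0.0914]))
side tin all (393, array([ 501.1, -293.8]), array([24.7, 86. ]), 31.5, array([ 0.4967, -0.2738,  0.0661]))
side jar top (383, array([468.8, 298.4]), array([43.9, 44.7]), 32.8, array([0.468 , 0.301 , 0.1066]))
side jar all (594, array([464.1, 310.2]), array([45.7, 22.5]), 17.0, array([0.4632, 0.3173, 0.0618]))
```

View pics/crop.png

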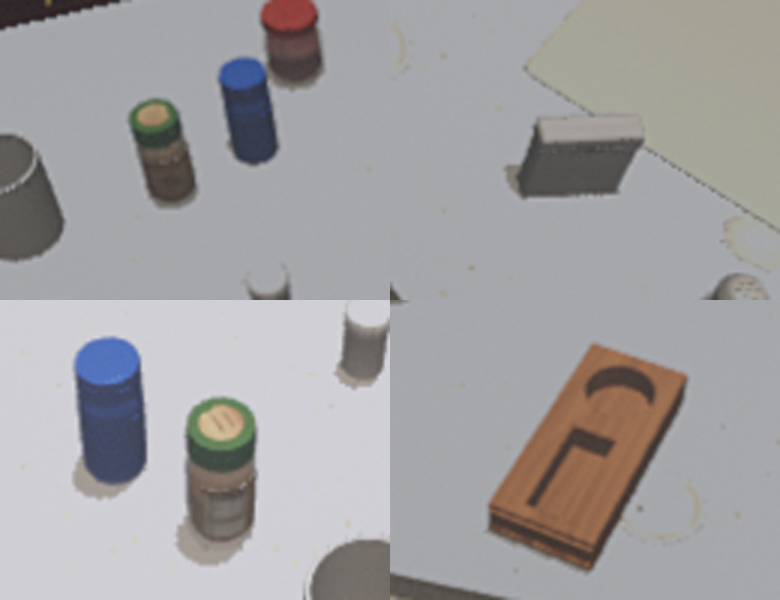

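servo_tool(commands=[[85, -20, -3, 0, 0], [85, -36, -6, 0, 0], [85, -36, -6, 0, 0], [85, -36, -6, 0, 0], [85, -36, -6, 0, 0], [85, -36, -6, 0, 0], [85, -36, -5, 0, 0], [85, -36, -5, 0, 0], [85, -32, -5, 0, 0], [85, -20, -2, 0, 0], [85, 0, 0, 0, 0], [85, 0, 0, 0, 0]])

```text
clock: 2.7
eef_pos: [0.4673, 0.2978, 0.211]
tool_rot: [0.189, 0.982, -0.0, -0.0]
ft_force: [-0.2, 0.3, 0.1]
grip_width: 0.0848
grasp_force: 0.0
```

Run:
```python
from h import *
o=status.get_obs();im,d=viewer.camera("wrist");C=cal("wrist",o)
R=Ro.from_quat(o["tool_rot"]).as_matrix();print(o["clock"],o["eef_pos"],np.round(R,3).tolist())
P=cloud(d,C)
m=(P[:,2]>.098)&(P[:,2]<.115)&(np.hypot(P[:,0]-.468,P[:,1]-.297)<.045)
print(m.sum());print(cv2.minEnclosingCircle((P[m][:,:2]*1000).astype(np.float32)) if m.sum() else 0)
S=np.vstack([cloud(np.load(c+".npz")["d"],cal(c)) for c in["scene","side"]]+[P[m]])
Q=S[(S[:,2]>.03)&(S[:,2]<.2)]
L=(Q-o["eef_pos"])@R
for x,y in [(.468,.297)]:
    L=(Q[:,:2]-[x,y])@R[:2,:2]
    k=(abs(L[:,0])<.03)&(abs(L[:,1])<.11)&(abs(L[:,1])>.03); print("near finger path",np.round(np.c_[L[k]*1000,Q[k][:,2]*1000][::15],0).tolist())
g=np.array([.468,.297,.054]);print("delta tool mm",np.round((g-o["eef_pos"])@R*1000,1))
cv2.imwrite("pics/w1.png",im[...,::-1])
```

```text
2.7 [0.4672977  0.29776395 0.2110184 ] [[-0.929, 0.371, -0.001], [0.371, 0.929, 0.0], [0.001, -0.0, -1.0]]
2147
((469.7062072753906, 297.4159240722656), 22.655498504638672)
near finger path []
delta tool mm [ -1.1  -0.4 157. ]
```

View pics/w1.png

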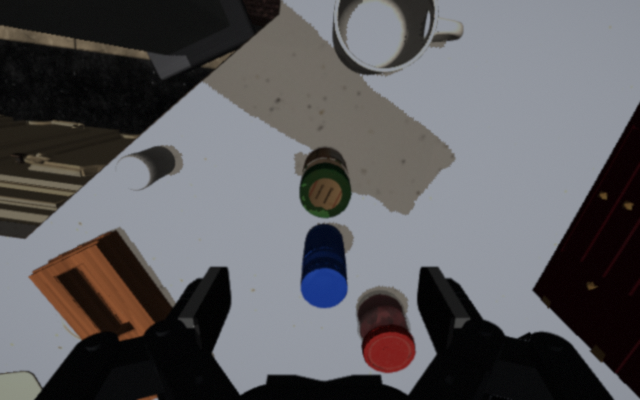

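The crop and wrist view agree: the green-capped jar is at wrist (185,325) and the blue look-alike at (265,325), and nothing stands in the finger path. I'll descend and grip.

servo_tool(commands=[[85, -2, 0, 15, 0], [85, 0, 0, 30, 0], [85, 0, 0, 30, 0], [85, 0, 0, 30, 0], [85, 0, 0, 25, 0], [85, 0, 0, 15, 0], [85, 0, 0, 8, 0], [85, 0, 0, 0, 0], [40, 0, 0, 0, 0], [40, 0, 0, 0, 0], [40, 0, 0, 0, 0], [40, 0, 0, 0, 0], [40, 0, 0, 0, 0], [40, 0, 0, 0, 0]])

```text
clock: 4.5
eef_pos: [0.4709, 0.2972, 0.0593]
tool_rot: [0.189, 0.982, 0.001, 0.001]
ft_force: [0.7, 0.2, 6.3]
grip_width: 0.0431
grasp_force: 61.2
```

servo_tool(commands=[[40, 0, 0, -15, 0], [40, 0, 0, -30, 0], [40, 0, 0, -35, 0], [40, 0, 0, -35, 0], [40, 0, 0, -25, 0], [40, 0, 0, -10, 0], [40, 0, 0, 0, 0]])

```text
clock: 5.38
eef_pos: [0.4699, 0.2966, 0.2083]
tool_rot: [0.189, 0.982, 0.0, 0.0]
ft_force: [0.3, -0.3, -1.6]
grip_width: 0.0431
grasp_force: 61.1
```

```bash
cat > caddy.py <<'E'
from h import *
from scipy.optimize import minimize
# fit caddy pose (cx,cy,angle) and hole offset along u from height-labelled points
def labels(P):
    m=(abs(P[:,0]-.56)<.16)&(abs(P[:,1]+.012)<.1)&(P[:,2]<.06)&(P[:,2]>-.02); return P[m]
def u(P,p):
    c,s=np.cos(p[2]),np.sin(p[2]);d=P[:,:2]-p[:2];return np.c_[d@[c,s],d@[-s,c]]
for cam in ["scene","side"]:
    P=labels(cloud(np.load(cam+".npz")["d"],cal(cam)))
    top=P[(abs(P[:,2]-.044)<.004)]; (c,s,a)=cv2.minAreaRect((top[:,:2]*1000).astype(np.float32))
    q=[.5588,-.012,np.deg2rad(2.6)]
    L=u(P,q); ins=(abs(L[:,0])<.108)&(abs(L[:,1])<.045)
    lo=ins&(P[:,2]<.038); A=L[lo]; zz=P[lo][:,2]
    print(cam,lo.sum()); T=L[ins&(P[:,2]>.04)]
    best=[]
    for w in np.arange(.045,.08,.001):      # well centre along u, slot = w-.109
      for v in np.arange(-.01,.0101,.002):
        inh=lambda X:(np.hypot(X[:,0]-w,X[:,1]-v)<.033)|((abs(X[:,0]-w+.109)<.05)&(abs(X[:,1]-v)<.021))
        best.append(((~inh(A)).sum()+inh(T).sum(),w,v))
    print(len(T),[np.round(b,3).tolist() for b in sorted(best)[:6]])
    for x0,x1 in [(-.11,0),(0.01,.11)]:
        k=(A[:,0]>x0)&(A[:,0]<x1); print("low u range",np.round(np.percentile(A[k],[1,99],axis=0),4).tolist())
        k&=zz<.02; print(" floor",k.sum(),np.round(np.percentile(A[k],[2,98],axis=0),4).tolist() if k.any() else 0)
E
python3 caddy.py
python3 - <<'E'
from h import *
o=status.get_obs();im,d=viewer.camera("wrist");C=cal("wrist",o);print(o["eef_pos"],o["grip_width"])
for l in["round_well","slot"]:
  for r in viewer.spot_point("wrist",l)[:2]:print(l,r["p"],r["pixel"],ray(r["pixel"],C,.014))
E
```

```text
scene 742
1248 [[140.0, 0.066, 0.002], [143.0, 0.067, 0.002], [146.0, 0.066, 0.0], [149.0, 0.065, 0.002], [152.0, 0.067, 0.0], [154.0, 0.068, 0.002]]
low u range [[-0.1079, -0.0405], [-0.0013, 0.0222]]
 floor 310 [[-0.1078, -0.0282], [-0.0024, 0.0212]]
low u range [[0.0566, -0.0235], [0.0977, 0.0335]]
 floor 182 [[0.0569, -0.0202], [0.0961, 0.0326]]
side 541
1082 [[173.0, 0.064, -0.004], [173.0, 0.065, -0.004], [181.0, 0.066, -0.004], [186.0, 0.063, -0.004], [188.0, 0.067, -0.004], [197.0, 0.064, -0.006]]
low u range [[-0.0923, -0.025], [-0.0005, 0.0443]]
 floor 102 [[-0.0906, -0.025], [-0.003, 0.0445]]
low u range [[0.0354, -0.0346], [0.0961, 0.0287]]
 floor 117 [[0.0439, -0.0325], [0.094, 0.0293]]
[0.46993813 0.29659216 0.20834834] 0.043051235340136024
slot 0.88 [288.6, 107.1] [ 0.51404504 -0.01555277  0.014     ]
```

servo_tool(commands=[[40, -12, -11, 0, 0], [40, -25, -22, 0, 0], [40, -30, -26, 0, 0], [40, -30, -26, 0, 0], [40, -30, -27, 0, 0], [40, -30, -27, 0, 0], [40, -30, -27, 0, 0], [40, -30, -27, 0, 0], [40, -24, -21, 0, 0], [40, -14.7, -13.5, 0, 0], [40, 0, 0, 0, 0], [40, 0, 0, 40, 0], [40, 0, 0, 30, 0], [40, 0, 0, 15, 0], [40, 0, 0, 0, 0], [40, 0, 0, 0, 0]])

```text
clock: 7.52
eef_pos: [0.6237, -0.0092, 0.1247]
tool_rot: [0.189, 0.982, 0.0, 0.001]
ft_force: [-1.4, -0.9, -0.6]
grip_width: 0.0432
grasp_force: 61.1
```

Run:
```python
from h import *
o=status.get_obs();print(o["eef_pos"]);out=[]
R=Ro.from_quat(o["tool_rot"]).as_matrix()
for cam in["scene","side"]:
    im,d=viewer.camera(cam);C=cal(cam);out.append(im)
    for r in viewer.masks_of(cam,"spice_jar")[:3]:
        P=cloud(d,C,r["mask"]);print(cam,r["p"],np.round(r["pixel"]),np.round(np.percentile(P,[3,50,97],axis=0),3).tolist())
    for r in viewer.spot_point(cam,"spice_jar")[:3]:print(r["p"],np.round(ray(r["pixel"],C,o["eef_pos"][2]-.058),3))
    for r in viewer.spot_point(cam,"round_well")[:1]:print("well",r["p"],np.round(ray(r["pixel"],C,.014),3))
g=np.array([.623,-.0095,0.0]);print(np.round((g-o["eef_pos"])@R*1000,1))
f=lambda i,r,c:cv2.resize(i[r-70:r+70,c-90:c+90],None,fx=2.2,fy=3*2.2/3)
cv2.imwrite("pics/hov.png",np.hstack([f(out[0],180,345),f(out[1],185,300)])[...,::-1])
```

```text
[ 0.62368601 -0.00923677  0.12466818]
scene 0.84 [168. 345.] [[0.597, -0.031, 0.073], [0.603, -0.012, 0.131], [0.63, 0.009, 0.172]]
scene 0.68 [163. 253.] [[0.531, 0.239, 0.001], [0.543, 0.252, 0.071], [0.588, 0.32, 0.107]]
0.92 [0.508 0.218 0.067]
0.84 [ 0.626 -0.004  0.067]
well 0.95 [ 0.618 -0.01   0.014]
side 0.86 [167. 286.] [[0.599, -0.028, 0.069], [0.613, 0.008, 0.124], [0.641, 0.015, 0.173]]
side 0.83 [263. 281.] [[0.533, 0.249, 0.011], [0.55, 0.279, 0.078], [0.572, 0.285, 0.108]]
0.94 [ 0.613 -0.001  0.067]
0.89 [0.536 0.312 0.067]
well 0.92 [ 0.624 -0.024  0.014]
[  0.8  -0.6 124.7]
```

View pics/hov.png

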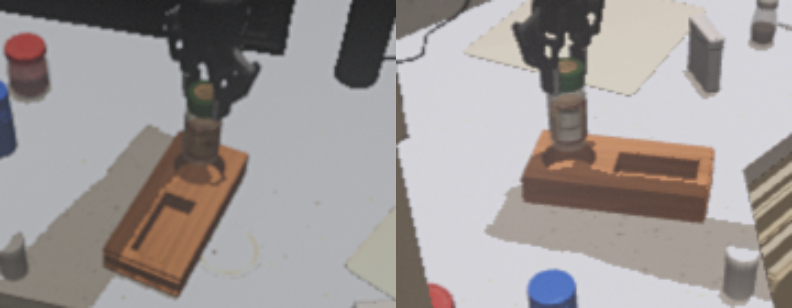

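The jar hangs straight over the round well at about (0.620, -0.008), so it's inside the clearance. Now I'll lower it.

servo_tool(commands=[[40, -2, -1, 10, 0], [40, 0, 0, 15, 0], [40, 0, 0, 12, 0], [40, 0, 0, 7, 0], [40, 0, 0, 4, 0], [40, 0, 0, 2, 0], [40, 0, 0, 0, 0], [40, 0, 0, 0, 0]])

```text
clock: 8.93
eef_pos: [0.6245, -0.0113, 0.0735]
tool_rot: [0.189, 0.982, 0.0, 0.0]
ft_force: [0.7, 0.1, -1.4]
grip_width: 0.0431
grasp_force: 61.2
```

servo_tool(commands=[[40, 0, 0, 1, 0], [40, 0, 0, 1, 0], [40, 0, 0, 0, 0]])

```text
clock: 9.3
eef_pos: [0.625, -0.0115, 0.0733]
tool_rot: [0.189, 0.982, 0.0, 0.001]
ft_force: [-1.6, 0.5, 7.9]
grip_width: 0.0431
grasp_force: 62.1
```

servo_tool(commands=[[50, 0, 0, 0, 0], [60, 0, 0, 0, 0], [85, 0, 0, 0, 0], [85, 0, 0, 0, 0], [85, 0, 0, 0, 0], [85, 0, 0, -15, 0], [85, 0, 0, -30, 0], [85, 0, 0, -40, 0], [85, 0, 0, -40, 0], [85, 0, 0, -15, 0], [85, 0, 0, 0, 0]])

```text
clock: 10.68
eef_pos: [0.6249, -0.0113, 0.2124]
tool_rot: [0.189, 0.982, 0.0, 0.001]
ft_force: [0.0, -1.0, -0.9]
grip_width: 0.0848
grasp_force: 0.0
```

Run:
```python
from h import *
o=status.get_obs();print(o["clock"],o["eef_pos"],o["joint_pos"])
for cam in["scene","side"]:
    im,d=viewer.camera(cam);C=cal(cam);P=cloud(d,C)
    Q=P[(np.hypot(P[:,0]-.623,P[:,1]+.01)<.045)&(P[:,2]>.055)&(P[:,2]<.135)]
    T=Q[Q[:,2]>.112];print(cam,cv2.minEnclosingCircle((T[:,:2]*1000).astype(np.float32)),np.round(np.percentile(T[:,2],[5,50,95]),3))
R=Ro.from_quat(o["tool_rot"]).as_matrix()
# tin: thickness axis angle 32deg in world (avg)
a=np.deg2rad(32.2);t=np.array([np.cos(a),np.sin(a),0])
print("thick axis in tool",np.round(t@R,3),"turn",np.arctan2(-(t@R)[0],(t@R)[1]))
print(np.round((np.array([.5005,-.2953,.2])-o["eef_pos"])@R*1000,1))
```

```text
10.675 [ 0.62490301 -0.01131057  0.21237688] [-1.81006426e-02  4.94552182e-01  3.78388458e-01  1.45186390e+00
  5.60659036e-06  3.62685049e-01]
scene ((621.7120971679688, -10.827606201171875), 23.284732818603516) [0.115 0.119 0.122]
side ((622.62548828125, -9.612724304199219), 23.052749633789062) [0.114 0.121 0.123]
thick axis in tool [-0.588  0.809  0.002] turn 0.6280128699596781
[  10.  -309.9   12. ]
```

The jar stands in the well with its top at 0.120. On to the tin.

servo_tool(commands=[[85, 1, -15, 0, 0], [85, 1, -30, 0, 0], [85, 1, -40, 0, 0], [85, 1, -40, 0, 0], [85, 1, -40, 0, 0], [85, 1, -40, 0, 0], [85, 1, -40, 0, 0], [85, 1, -35, 0, 0], [85, 1, -20, 0, 0], [85, 1, -10, 0, 0], [85, 0, 0, 0, 0.1], [85, 0, 0, 0, 0.106], [85, 0, 0, 0, 0.106], [85, 0, 0, 0, 0.106], [85, 0, 0, 0, 0.11], [85, 0, 0, 0, 0.1], [85, 0, 0, 0, 0], [85, 0, 0, 0, 0]])

```text
clock: 13.02
eef_pos: [0.4999, -0.2949, 0.211]
tool_rot: [0.482, 0.876, 0.0, -0.0]
ft_force: [-0.4, -0.2, -0.0]
grip_width: 0.0851
grasp_force: 0.0
```

Run:
```python
from h import *
o=status.get_obs();im,d=viewer.camera("wrist");C=cal("wrist",o);P=cloud(d,C)
R=Ro.from_quat(o["tool_rot"]).as_matrix();print(o["clock"],o["eef_pos"],np.round(R[:,1],3))
Q=P[(np.hypot(P[:,0]-.5,P[:,1]+.295)<.06)&(P[:,2]>.083)&(P[:,2]<.1)]
print(len(Q),cv2.minAreaRect((Q[:,:2]*1000).astype(np.float32)),np.median(Q[:,2]))
c=cv2.minAreaRect((Q[:,:2]*1000).astype(np.float32))[0]
print(np.round((np.array([c[0]/1000,c[1]/1000,.047])-o["eef_pos"])@R*1000,1))
cv2.imwrite("pics/w2.png",im[...,::-1])
```

```text
13.025 [ 0.49986847 -0.29488867  0.21096698] [0.845 0.535 0.   ]
2326 ((500.8940734863281, -293.88214111328125), (23.917015075683594, 80.49097442626953), 32.74312210083008) 0.08937916992848086
[  0.2   1.4 164. ]
```

View pics/w2.png

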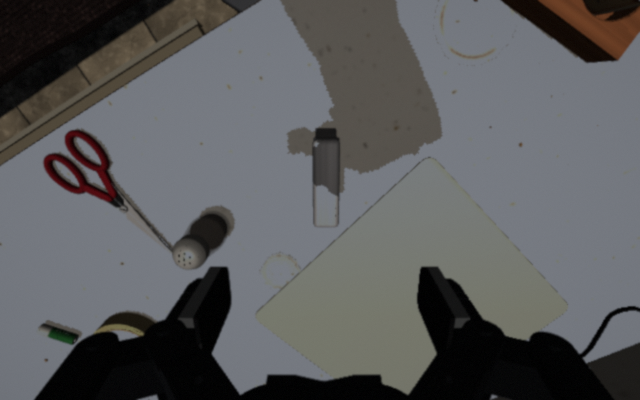

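The wrist view shows the tin's lid at about (200,325), squared up between the fingers. The shaker at (240,200) is well clear. I'll descend and grip.

servo_tool(commands=[[85, 0, 1, 15, 0], [85, 0, 0, 30, 0], [85, 0, 0, 30, 0], [85, 0, 0, 30, 0], [85, 0, 0, 30, 0], [85, 0, 0, 18, 0], [85, 0, 0, 10, 0], [85, 0, 0, 0, 0], [50, 0, 0, 0, 0], [15, 0, 0, 0, 0], [15, 0, 0, 0, 0], [15, 0, 0, 0, 0], [15, 0, 0, 0, 0], [15, 0, 0, 0, 0], [15, 0, 0, 0, 0], [15, 0, 0, 0, 0]])

```text
clock: 15.08
eef_pos: [0.5012, -0.2952, 0.0489]
tool_rot: [0.483, 0.875, 0.0, 0.001]
ft_force: [0.0, -0.2, 5.5]
grip_width: 0.023
grasp_force: 59.6
```

servo_tool(commands=[[15, 0, 0, -15, 0], [15, 0, 0, -30, 0], [15, 0, 0, -35, 0], [15, 0, 0, -30, 0], [15, 0, 0, -15, 0], [15, 0, 0, -5, 0], [15, 0, 0, 0, -0.1], [15, 0, 0, 0, -0.15], [15, 0, 0, 0, -0.15], [15, 0, 0, 0, -0.15], [15, 0, 0, 0, -0.15], [15, 0, 0, 0, -0.15], [15, 0, 0, 0, -0.124], [15, 0, 0, 0, -0.08], [15, 0, 0, 0, 0]])

```text
clock: 16.95
eef_pos: [0.4997, -0.2944, 0.1765]
tool_rot: [-0.022, 1.0, 0.001, -0.001]
ft_force: [0.1, 0.1, -1.1]
grip_width: 0.0226
grasp_force: 58.9
```

servo_tool(commands=[[15, -2.5, 10, 0, 0], [15, -2.5, 25, 0, 0], [15, -2.5, 35, 0, 0], [15, -2.5, 35, 0, 0], [15, -2.5, 35, 0, 0], [15, -2.5, 35, 0, 0], [15, -2.5, 35, 0, 0], [15, -2.5, 30, 0, 0], [15, -2.5, 25, 0, 0], [15, -2.7, 15, 0, 0], [15, 0, 0, 0, 0], [15, 0, 0, 30, 0], [15, 0, 0, 20, 0], [15, 0, 0, 10, 0], [15, 0, 0, 0, 0], [15, 0, 0, 0, 0]])

```text
clock: 18.95
eef_pos: [0.5138, -0.0143, 0.119]
tool_rot: [-0.022, 1.0, -0.0, 0.001]
ft_force: [-0.8, 0.2, -1.7]
grip_width: 0.0227
grasp_force: 59.0
```

Run:
```python
from h import *
o=status.get_obs();print(o["clock"],o["eef_pos"]);out=[]
R=Ro.from_quat(o["tool_rot"]).as_matrix();print(np.round(R[:,1],3))
for cam in["scene","side"]:
    im,d=viewer.camera(cam);C=cal(cam);out.append(im)
    for r in viewer.masks_of(cam,"flat_tin")[:1]:
        P=cloud(d,C,r["mask"]);print(cam,r["p"],np.round(r["pixel"]),np.round(np.percentile(P,[3,50,97],axis=0),3).tolist())
    P=cloud(d,C);z0=o["eef_pos"][2]-.049
    Q=P[(np.hypot(P[:,0]-.514,P[:,1]+.014)<.06)&(P[:,2]>z0+.006)&(P[:,2]<z0+.03)]
    if len(Q):print("lower",len(Q),cv2.minAreaRect((Q[:,:2]*1000).astype(np.float32)))
    for r in viewer.spot_point(cam,"slot")[:1]:print("slot",r["p"],np.round(ray(r["pixel"],C,.014),3))
f=lambda i,r,c:cv2.resize(i[r-70:r+70,c-90:c+90],None,fx=2.2,fy=2.2)
cv2.imwrite("pics/hov2.png",np.hstack([f(out[0],190,335),f(out[1],185,310)])[...,::-1])
print(np.round((np.array([.5138,-.014,.063])-o["eef_pos"])@R*1000,1))
```

```text
18.95 [ 0.51381298 -0.01434762  0.11897039]
[-0.045  0.999 -0.   ]
scene 0.77 [198. 328.] [[0.471, -0.027, 0.076], [0.486, -0.022, 0.13], [0.54, -0.005, 0.162]]
lower 112 ((507.85986328125, -23.938209533691406), (18.85136604309082, 79.71440887451172), 78.75477600097656)
slot 0.84 [ 0.518 -0.02   0.014]
side 0.9 [167. 332.] [[0.474, -0.014, 0.078], [0.507, -0.003, 0.12], [0.546, 0.0, 0.162]]
lower 238 ((510.4411315917969, -2.6882457733154297), (80.3617935180664, 13.612479209899902), 10.54732608795166)
slot 0.71 [ 0.52  -0.008  0.014]
[ 0.1  0.4 56. ]
```

View pics/hov2.png

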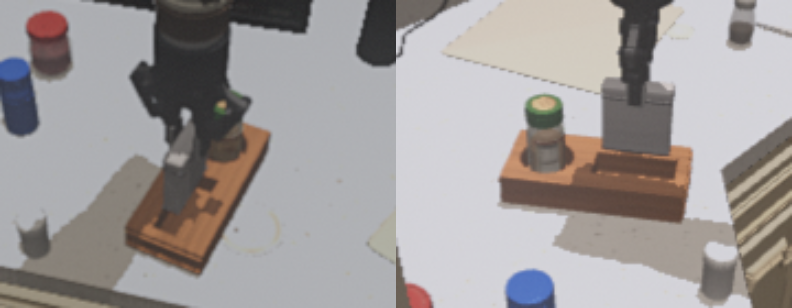

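The tin hangs upright over the slot and lines up with it, and the jar stands in the well. Now I'll lower the tin.

servo_tool(commands=[[15, -2, 0, 12, 0], [15, 0, 0, 15, 0], [15, 0, 0, 12, 0], [15, 0, 0, 8, 0], [15, 0, 0, 5, 0], [15, 0, 0, 2, 0], [15, 0, 0, 0, 0], [15, 0, 0, 1, 0], [15, 0, 0, 1, 0], [15, 0, 0, 0, 0]])

```text
clock: 20.5
eef_pos: [0.5155, -0.0139, 0.0629]
tool_rot: [-0.023, 1.0, -0.0, 0.001]
ft_force: [-1.2, -0.5, 4.0]
grip_width: 0.0224
grasp_force: 59.6
```

servo_tool(commands=[[26, 0, 0, 0, 0], [34, 0, 0, 0, 0], [60, 0, 0, 0, 0], [80, 0, 0, 0, 0], [80, 0, 0, 0, 0], [80, 0, 0, 0, 0], [80, 0, 0, -15, 0], [80, 0, 0, -30, 0], [80, 0, 0, -40, 0], [80, 0, 0, -40, 0], [80, 0, 0, -20, 0], [80, 30, 0, -5, 0], [80, 40, 0, 0, 0], [80, 40, 0, 0, 0], [80, 20, 0, 0, 0], [80, 0, 0, 0, 0]])

```text
clock: 22.5
eef_pos: [0.3845, -0.0198, 0.2134]
tool_rot: [-0.022, 1.0, -0.0, 0.001]
ft_force: [-0.3, 0.4, -0.4]
grip_width: 0.0801
grasp_force: 0.0
```

Run:
```python
from h import *
print(status.get_obs()["clock"]);out=[]
for cam in["scene","side"]:
    im,d=viewer.camera(cam);C=cal(cam);out.append(im);P=cloud(d,C)
    Q=P[(np.hypot(P[:,0]-.514,P[:,1]+.014)<.06)&(P[:,2]>.094)&(P[:,2]<.112)]
    print(cam,len(Q),cv2.minAreaRect((Q[:,:2]*1000).astype(np.float32)) if len(Q) else 0,np.round(np.percentile(Q[:,2],[5,50,95]),3) if len(Q) else 0)
    T=P[(np.hypot(P[:,0]-.623,P[:,1]+.01)<.045)&(P[:,2]>.112)&(P[:,2]<.135)];print(len(T),cv2.minEnclosingCircle((T[:,:2]*1000).astype(np.float32)) if len(T) else 0)
f=lambda i,r,c:cv2.resize(i[r-70:r+70,c-90:c+90],None,fx=2.2,fy=2.2)
cv2.imwrite("pics/fin.png",np.hstack([f(out[0],190,335),f(out[1],185,310)])[...,::-1])
```

```text
22.5
scene 135 ((512.2794799804688, -20.706096649169922), (22.067258834838867, 83.85370635986328), 80.15415954589844) [0.096 0.103 0.105]
180 ((622.2546997070312, -11.539731979370117), 22.941057205200195)
side 263 ((513.5659790039062, -11.427215576171875), (82.2242431640625, 28.5438232421875), 3.9404590129852295) [0.095 0.104 0.107]
171 ((623.8200073242188, -10.120237350463867), 23.81685447692871)
```

View pics/fin.png

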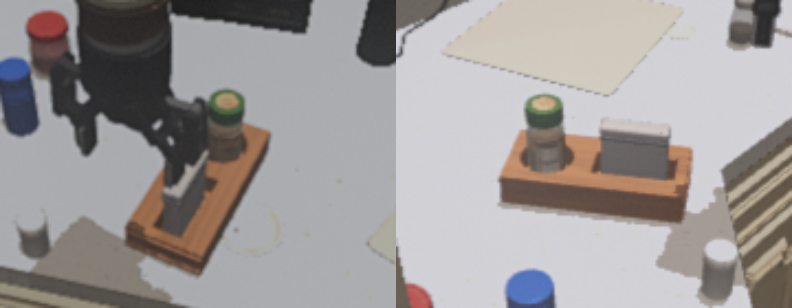

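Both items stand upright in their pockets: the jar top is at 0.120, the tin top at 0.104, and the gripper is clear. Handing in.

```bash
python3 -c "
from workcell import bot
print(bot.job_done())"
```

```text
the job is handed in; nothing more can be done
None
```

The green-capped jar is in the round well and the tin is in the long slot, both upright and released; I handed the job in at about 23 s on the robot's clock, and no verdict came back.

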